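# Check a glued pen-case corner with a square

## Robot

A 6-joint arm with a two-finger parallel gripper is mounted at the origin on the work surface. World frame = base frame: x ahead of the robot, y to its left, z up, the work surface at z = 0. Lengths are in mm, angles in degrees, forces in N, time in s.
With the tool pointing down it reaches from about 300 to 850 mm from the base axis. Payload 4.2 kg.
Tool frame: the origin (TCP) lies at the very end of the fingers, on their centre line; the grasp point (between the pads) lies 19 mm behind it (env.grasp_offset is the distance from the TCP to the grasp point, in mm); z points along the fingers, y is the line along which they close (so a half turn about z gives the same grasp; the last joint's range is limited). The gripper opens to 91 mm and grips with 3 to 60 N. Pads are 32 mm wide; open, the fingers measure 118 mm over their backs; the gripper's body (76 mm by 178 mm) begins 60 mm behind the grasp point.
Start: joints at [69.041, 18.312, 89.639, -0, 72.044, -1.146], TCP at [194.9, 540.981, 185.276] pointing down, gripper open.
Joint ranges: [-177.97, 177.97], [-48.28, 115.42], [12.27, 149.76], [-77.06, 257.06], [2.81, 150.46], [-146.56, 146.56]. Speed limits (degrees/s): [147.25, 147.25, 180, 180, 180, 180].

## Interface

Orientations are given as [roll, pitch, yaw] about the fixed x, y, z axes, in that order (R = Rz(yaw) Ry(pitch) Rx(roll)).
In Python, from workcell import env gives the robot as it stands. The module is installed in compiled form; this text tells all that it offers.
- The arm moves only by the tool send_rows, never from a script. Its argument "motion" is a list of rows, each an object of numbers: "tx", "ty", "tz": the shift along the tool's x, y, z in units of 500 mm (1.0 is 500 mm); "rx", "ry", "rz": the turn, a rotation vector about the tool's x, y, z in units of 30 degrees (1.0 is 30 degrees); "gripper": the closure, from -1 (fully open) to 1 (shut). In form: [{"tx": .., "ty": .., "tz": .., "rx": .., "ry": .., "rz": .., "gripper": ..}, ...]. A call has 1 to 12 rows; each row shifts and turns the commanded pose from where the row before left it, along the tool's axes as they then stand; what a row does not reach is not made up. A row lasts 1/8 s, in which the tool goes at most 62.5 mm and 10.7 degrees, less where a joint would pass 70% of its speed; a pose out of reach is approached as far as the arm can. A call with a number of a shift or a turn outside -1 to 1 is refused whole. A call with a gripper value outside its range is refused whole. The fingers move at their own pace and stop on an object; "grip_force" is the grip in N (left out, the last holds). Time passes only in rows, so rows that do not move let the fingers close. It gives the time, the measured TCP pose, the force, the opening and the grip force at its end, in the units of the state.
- env.state(): the state, without advancing time (a new reading comes with each control period).
- env.grab_frame(name): name is "side" or "top" or "wrist"; returns a dict with "frame" (420x560x3 uint8, red, green, blue), "vertical_fov" (degrees; the focal length in pixels is half the picture's height over the tangent of half this angle, whatever the lens; pixels are square), "cx", "cy" (the principal point, pixels), "rvec" (rotation vector, rad) and "tvec" (3), from world to camera coordinates, as OpenCV has them; the wrist camera has in their place "T_tool_cam" (4x4, takes a point from camera to tool coordinates, whose origin is the TCP and whose axes are the flange's). Camera axes: x right, y down, z forward; pixel columns grow to the right and rows downward; lengths in mm; the calibration is good to about 2 mm. A picture is of the moment at which its call begins: read the wrist's pose just before it. There is no depth.
- env.job_done(): hands the job in; it is judged then, once.
The state is a dict: "time_s": time; "qpos": joint angles; "qvel": joint speeds; "effort": joint torques, N m; "ee_pos": TCP position; "ee_rot": TCP orientation; "force": force on the tool from outside, world axes, zero at the start; "torque": the same for the moment, N m; "gripper_width": finger opening in mm; "gripper_force": force on a finger pad.
Only numpy, scipy, OpenCV 4.12 (cv2) and the standard library are available. Lean on these libraries where they do the work, as an engineer would, in place of code of your own. Each camera call takes 0.05 s, during which the arm holds its last target. There are 200 camera calls.

## Task

Check the glued corner of dark wooden rails on the plywood board: take the aluminium L-shaped square by its red handle, lay it flat on the board inside the corner, and press it home so that both its outer edges bear on the two rails at the same time, holding it so for a second. Then let go and leave the square lying there, flush in the corner. Leave the straightedge, which has the same red handle, where it is.

Things in the scene. Friction and masses are not known exactly. Their poses are not given: they have to be found in the camera images.
- square: Loose aluminium L, flat on a 3 mm green mat, 0.34 kg. Legs 120 mm long outside, 28 wide, 18 thick; web in the bend. Origin: outer corner of the L, underside; legs run along -x and -y, so the outer edges are the lines x=0 and y=0; z up. Red handle block centred at x=-42, y=-42 mm, 50 long in x, 22 thick in y (pinch across y), from 18 to 70 mm above the underside.
- rail_far: Dark varnished rail on a fixed varnished plywood board, both slippery (260 x 260 x 15 mm); 20 mm high above the board, 16 thick. Origin: inner corner of both rails, on the board's top; z up. Inner face: plane x=0, running 160 mm along -y; rail on its +x side. With the square home, its origin and axes coincide with these. A brass wheel (44 mm wide, 22 high) stands near x=y=-158 mm.
- rail_side: The other dark varnished rail, same height and thickness, also fixed and rigid, same origin and axes as rail_far. Its inner face is the plane y = 0 and runs from the origin 160 mm along -x; the rail lies on the +y side of it.
- straightedge: Bystander, loose on the green mat beside the square: straight aluminium bar 170 mm long along x, 28 mm wide, 14 mm thick, with the same upright red handle (50 x 22 mm, from 14 to 70 mm high) on its middle. Origin: centre of its underside. To be left alone.
Things that resemble listed ones, but are neither listed nor needed, are in the scene too. What is shaped like the square but blue, pink or yellow is not meant.

How it is judged (in metres and radians):
On the way:
1. the square, held in the gripper and flat in the corner, is pressed against both rails at once (contact force between square and rail_far above 0.5 N and contact force between square and rail_side above 0.5 N and contact force between the fingers and square above 3 N and horizontal distance between square and rail_far below 0.012 m and angle between the x axis of square and the x axis of rail_far, either way round below 0.175 rad and angle between square's own z axis and vertical below 0.175 rad), for 0.3 s.
At the end, for the whole second after the job is handed in: The square lies flat on the board (within 6 mm of its top and 0.1 rad), its outer corner within 12 mm of the rails' inner corner and its legs within 10 degrees of the rails, released and at rest (horizontal distance between square and rail_far below 0.012 m and angle between the x axis of square and the x axis of rail_far, either way round below 0.175 rad and angle between square's own z axis and vertical below 0.1 rad and z of square in the frame of rail_far between -0.006 and 0.006 m and linear speed of square below 0.02 m/s); the robot touches nothing.
It fails at once if the straightedge is moved by more than 30 mm (distance of straightedge from where it was at the start of the episode above 0.03 m).
It also fails if it takes over 38 s, if anything falls off the work surface, if the arm or the gripper's body presses on something with over 40 N, if the wrist force passes 120 N, or if a joint passes its speed limit or range.

## Working session

There is one attempt and no reset: what is moved stays moved. The work goes in short steps, Python scripts to look and compute and a tool call to move; the robot and the scene stay as the last step left them, time stands still between calls to the robot, and variables do not carry over. Pictures are saved under pics/ and viewed, at most 10 in all, crops included, and the job is handed in when it is done.

Besides the shell and the picture viewer there is one more tool, called after "Emit:" as name(argument=value, ...), one argument or row to a line, values as JSON. send_rows: Moves the arm, as the interface text tells. Shifts and turns lie within -1 to 1; 1 stands for 500 mm of shift or 30 degrees of turn. Its arguments: {"type":"object","properties":{"motion":{"type":"array"},"grip_force":{"type":"number"}},"required":["motion"]}

```bash
mkdir -p pics; cat > h.py <<'E'
import numpy as np, cv2
from scipy.spatial.transform import Rotation as R
from workcell import env
def cam(name):
    st=env.state(); f=env.grab_frame(name)
    F=f["frame"].shape[0]/2/np.tan(np.radians(f["vertical_fov"])/2)
    K=np.array([[F,0,f["cx"]],[0,F,f["cy"]],[0,0,1.]])
    if name=="wrist":
        T=np.eye(4);T[:3,:3]=R.from_euler('xyz',st["ee_rot"],degrees=True).as_matrix();T[:3,3]=st["ee_pos"]
        W=np.linalg.inv(T@np.array(f["T_tool_cam"]))
    else:
        W=np.eye(4);W[:3,:3]=cv2.Rodrigues(np.array(f["rvec"],float))[0];W[:3,3]=np.ravel(f["tvec"])
    np.savez(f"{name}.npz",K=K,W=W)
    return f["frame"]
def px2w(name,uv,z):
    d=np.load(f"{name}.npz");K,W=d["K"],d["W"]
    C=-W[:3,:3].T@W[:3,3]
    r=W[:3,:3].T@np.linalg.inv(K)@np.array([uv[0],uv[1],1.])
    return C+r*(z-C[2])/r[2]
def w2px(name,p):
    d=np.load(f"{name}.npz");q=d["K"]@(d["W"]@np.append(p,1))[:3]
    return q[:2]/q[2]
def save(img,n): cv2.imwrite(f"pics/{n}.png",img[:,:,::-1])
E
python3 - <<'E'
from h import *
print(env.state())
for n in("top","side"):
    f=cam(n); save(f,n); np.save(n+"_img.npy",f)
d=np.load("top.npz");print(d["K"],d["W"])
E
```

```text
{'time_s': 0.0, 'qpos': array([ 6.90404318e+01,  1.83506365e+01,  8.97033309e+01, -1.10154965e-03,
        7.20432460e+01, -1.14605550e+00]), 'qvel': array([ 0.01294895,  0.01891688, -0.0821058 , -0.03155149,  0.12334395,
        0.07414375]), 'effort': array([-3.78450732e-04, -4.12457836e+01, -2.31974655e+01,  7.26756337e-02,
        4.57065669e-02, -1.41254291e-04]), 'ee_pos': array([194.72028895, 540.46599248, 184.45121875]), 'ee_rot': array([-1.79902785e+02, -8.97270305e-04,  1.60186827e+02]), 'force': array([ 0.04083506, -0.73588267,  0.05658972]), 'torque': array([-0.04965386,  0.0069251 ,  0.01280819]), 'gripper_force': 0.0, 'gripper_width': 91.27840782331513}
[[413.15372374   0.         275.65970709]
 [  0.         413.15372374 205.08390791]
 [  0.           0.           1.        ]] [[-2.22169238e-02 -9.99668078e-01  1.30438852e-02  7.15910986e+01]
 [-9.80994060e-01  1.92825928e-02 -1.93077277e-01  4.35767200e+02]
 [ 1.92761670e-01 -1.70855570e-02 -9.81096846e-01  7.88855171e+02]
 [ 0.00000000e+00  0.00000000e+00  0.00000000e+00  1.00000000e+00]]
```

View pics/top.png

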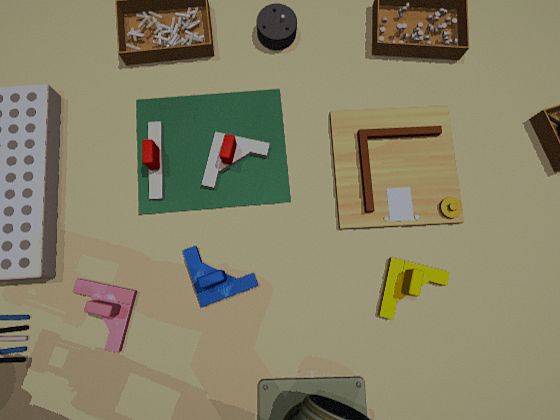

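View pics/side.png

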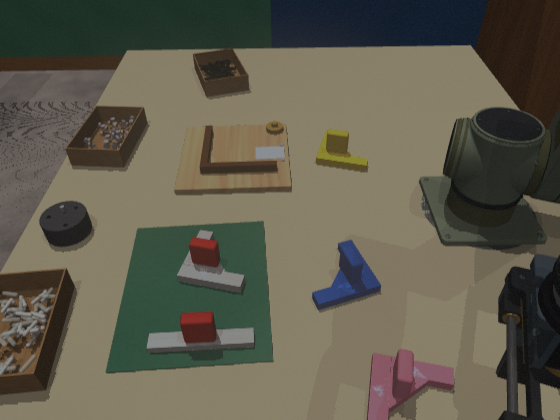

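```bash
python3 - <<'E'
from h import *
f=np.load("top_img.npy")
a=cv2.resize(f[110:210,190:290],None,fx=4,fy=4,interpolation=cv2.INTER_CUBIC)
b=cv2.resize(f[120:220,350:450],None,fx=4,fy=4,interpolation=cv2.INTER_CUBIC)
save(np.hstack([a,b]),"crop")
E
```

```text
(no output)
```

View pics/crop.png

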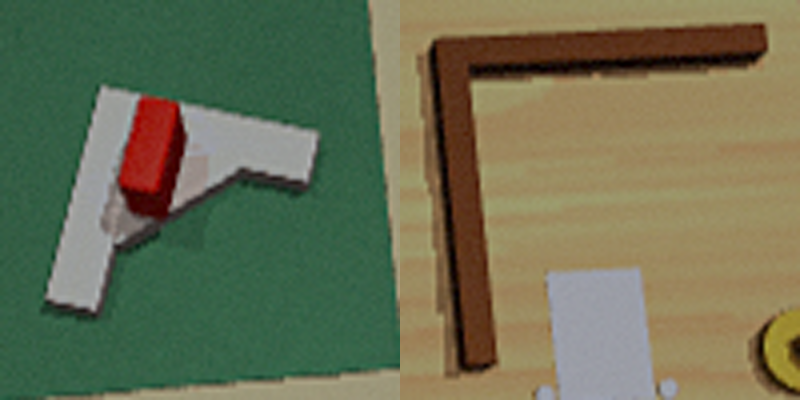

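```bash
python3 - <<'E'
from h import *
g=lambda u,v,z:px2w("top",(u,v),z)
def an(a,b):d=a-b;return np.degrees(np.arctan2(d[1],d[0])),np.linalg.norm(d)
O=g(215.5,131.5,21);A=g(269.5,142.5,21);B=g(201.2,185.5,21)
print("sq",O,"yaw x",an(O,B),"y-90",an(O,A))
H=g(190+150/4,110+144/4,73);print("handle",H)
C=g(367,136.5,35);P=g(441.2,132.7,35);Q=g(373.7,210.5,35)
print("rail",C,"x",an(C,Q),"y",an(C,P))
print("handle dir",an(g(190+160/4,110+98/4,73),g(190+140/4,110+190/4,73)))
E
```

```text
sq [603.77910504 186.86097238  21.        ] yaw x (np.float64(-13.786038850780914), np.float64(121.49234760866939)) y-90 (np.float64(76.91090640691054), np.float64(117.75907717095497))
handle [552.6057472  156.02918285  73.        ]
rail [ 581.74381455 -133.02412786   35.        ] x (np.float64(1.211348186931088), np.float64(158.34311541173915)) y (np.float64(92.07814639891386), np.float64(157.85975612738352))
handle dir (np.float64(-11.718644639834263), np.float64(48.78576720245225))
```

Emit:
send_rows(
  motion=[
    {"rz": -0.217, "gripper": -1},
    {"tx": -0.0874, "ty": -0.0585, "gripper": -1},
    {"tx": -0.0874, "ty": -0.0585, "gripper": -1},
    {"tx": -0.0874, "ty": -0.0585, "gripper": -1},
    {"tx": -0.0874, "ty": -0.0585, "gripper": -1},
    {"tx": -0.0874, "ty": -0.0585, "gripper": -1},
    {"tx": -0.0874, "ty": -0.0585, "gripper": -1},
    {"tx": -0.0874, "ty": -0.0585, "gripper": -1},
    {"tx": -0.0874, "ty": -0.0585, "gripper": -1},
    {"tx": -0.0874, "ty": -0.0585, "gripper": -1},
    {"tx": -0.0874, "ty": -0.0585, "gripper": -1},
    {"gripper": -1},
  ],
)

```text
invalid input at $.motion[0]: expected keys tx, ty, tz, rx, ry, rz, gripper
```

```bash
python3 - <<'E'
from h import *
s=env.state();print(s["time_s"],s["ee_pos"],s["ee_rot"],s["force"])
f=cam("wrist");save(f,"w1")
print(w2px("wrist",[553,155.8,73]),w2px("wrist",[603.8,186.9,21]))
E
```

```text
0.1 [194.72899429 540.49800141 184.50414442] [-1.79909675e+02 -1.69591321e-03  1.60185142e+02] [-0.8331634   0.51083589 -0.07116383]
[ 99.7197032  538.72945806] [151.96477189 513.98583608]
```

View pics/w1.png

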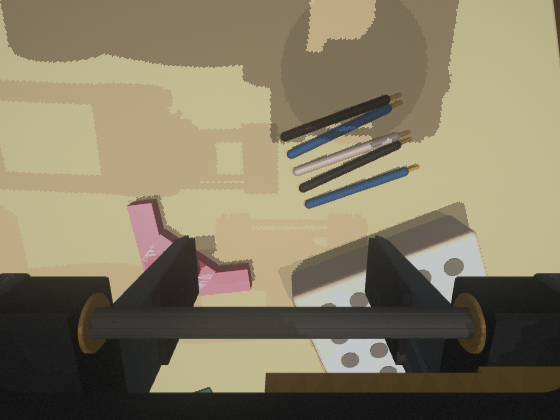

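The call was refused because every row needs all keys. The picture shows only the wrist view at the start pose: the pink decoy at (190,260) and the fingers.

Emit:
send_rows(
  motion=[
    {"tx": 0, "ty": 0, "tz": 0, "rx": 0, "ry": 0, "rz": -0.217, "gripper": -1},
    {"tx": -0.0874, "ty": -0.0585, "tz": 0, "rx": 0, "ry": 0, "rz": 0, "gripper": -1},
    {"tx": -0.0874, "ty": -0.0585, "tz": 0, "rx": 0, "ry": 0, "rz": 0, "gripper": -1},
    {"tx": -0.0874, "ty": -0.0585, "tz": 0, "rx": 0, "ry": 0, "rz": 0, "gripper": -1},
    {"tx": -0.0874, "ty": -0.0585, "tz": 0, "rx": 0, "ry": 0, "rz": 0, "gripper": -1},
    {"tx": -0.0874, "ty": -0.0585, "tz": 0, "rx": 0, "ry": 0, "rz": 0, "gripper": -1},
    {"tx": -0.0874, "ty": -0.0585, "tz": 0, "rx": 0, "ry": 0, "rz": 0, "gripper": -1},
    {"tx": -0.0874, "ty": -0.0585, "tz": 0, "rx": 0, "ry": 0, "rz": 0, "gripper": -1},
    {"tx": -0.0874, "ty": -0.0585, "tz": 0, "rx": 0, "ry": 0, "rz": 0, "gripper": -1},
    {"tx": -0.0874, "ty": -0.0585, "tz": 0, "rx": 0, "ry": 0, "rz": 0, "gripper": -1},
    {"tx": -0.0874, "ty": -0.0585, "tz": 0, "rx": 0, "ry": 0, "rz": 0, "gripper": -1},
    {"tx": 0, "ty": 0, "tz": 0, "rx": 0, "ry": 0, "rz": 0, "gripper": -1},
  ],
)

```text
time_s: 1.65
ee_pos: [554.7, 153.1, 184.5]
ee_rot: [-180.0, 0.0, 166.4]
force: [-0.8, 0.0, -0.4]
gripper_width: 91.5
gripper_force: 0.0
```

```bash
python3 - <<'E'
from h import *
s=env.state();print(s["time_s"],s["ee_pos"],s["ee_rot"],s["force"])
f=cam("wrist");save(f,"w2")
print(w2px("wrist",[553,155.8,73]),w2px("wrist",[603.8,186.9,21]))
E
```

```text
1.65 [554.69481665 153.12352848 184.5153375 ] [-1.79954074e+02  4.48341039e-04  1.66441448e+02] [-0.78310977  0.03629247 -0.43917758]
[283.32735335 194.85885717] [321.43144337 219.72432559]
```

View pics/w2.png

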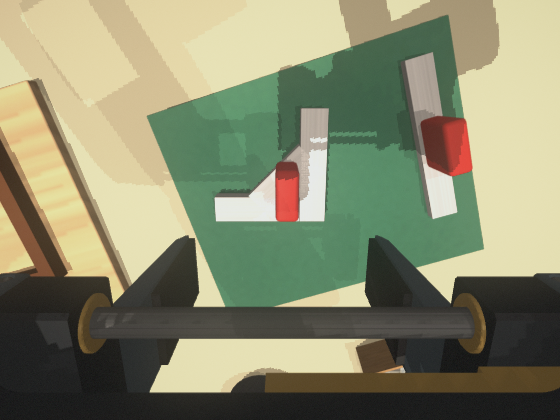

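```bash
python3 - <<'E'
from h import *
g=lambda u,v,z:px2w("wrist",(u,v),z)
O=g(325.5,221,21);A=g(215,221,21);B=g(328,108.5,21)
an=lambda d:np.degrees(np.arctan2(d[1],d[0]))
print(O,an(O-B),an(O-A)-90,np.linalg.norm(O-B),np.linalg.norm(O-A))
H=(g(276.5,192,73)+g(298.5,192,73))/2;print("H",H,"O-based",O[:2]+R.from_euler('z',-13.3,degrees=True).as_matrix()[:2,:2]@[-42,-42])
s=env.state();M=R.from_euler('xyz',s["ee_rot"],degrees=True).as_matrix()
print("tool delta H",M.T@(H-s["ee_pos"]))
E
```

```text
[606.30764167 190.95210035  21.        ] -12.681883237548313 -13.606642803436884 119.0027859168657 121.6595752008428
H [551.26105306 160.16434359  73.        ] O-based [555.77204006 159.74067665]
tool delta H [  3.11064256   4.97556442 111.54216556]
```

Emit:
send_rows(
  motion=[
    {"tx": 0.0034, "ty": 0.0082, "tz": 0.0785, "rx": 0, "ry": 0, "rz": 0, "gripper": -1},
    {"tx": 0, "ty": 0, "tz": 0.0785, "rx": 0, "ry": 0, "rz": 0, "gripper": -1},
    {"tx": 0, "ty": 0, "tz": 0.0785, "rx": 0, "ry": 0, "rz": 0, "gripper": -1},
    {"tx": 0, "ty": 0, "tz": 0.0785, "rx": 0, "ry": 0, "rz": 0, "gripper": -1},
    {"tx": 0, "ty": 0, "tz": 0, "rx": 0, "ry": 0, "rz": 0, "gripper": -1},
    {"tx": 0, "ty": 0, "tz": 0, "rx": 0, "ry": 0, "rz": 0, "gripper": 0.3},
    {"tx": 0, "ty": 0, "tz": 0, "rx": 0, "ry": 0, "rz": 0, "gripper": 0.3},
    {"tx": 0, "ty": 0, "tz": 0, "rx": 0, "ry": 0, "rz": 0, "gripper": 1},
    {"tx": 0, "ty": 0, "tz": 0, "rx": 0, "ry": 0, "rz": 0, "gripper": 1},
    {"tx": 0, "ty": 0, "tz": 0, "rx": 0, "ry": 0, "rz": 0, "gripper": 1},
    {"tx": 0, "ty": 0, "tz": 0, "rx": 0, "ry": 0, "rz": 0, "gripper": 1},
  ],
  grip_force=35,
)

```text
time_s: 3.08
ee_pos: [552.2, 160.1, 28.3]
ee_rot: [180.0, -0.0, 166.7]
force: [0.2, 0.3, 0.1]
gripper_width: 33.9
gripper_force: 0.0
```

Emit:
send_rows(
  motion=[
    {"tx": 0, "ty": 0, "tz": 0, "rx": 0, "ry": 0, "rz": 0, "gripper": 1},
    {"tx": 0, "ty": 0, "tz": 0, "rx": 0, "ry": 0, "rz": 0, "gripper": 1},
    {"tx": 0, "ty": 0, "tz": 0, "rx": 0, "ry": 0, "rz": 0, "gripper": 1},
    {"tx": 0, "ty": 0, "tz": 0, "rx": 0, "ry": 0, "rz": 0, "gripper": 1},
    {"tx": 0, "ty": 0, "tz": 0, "rx": 0, "ry": 0, "rz": 0, "gripper": 1},
  ],
)

```text
time_s: 3.7
ee_pos: [552.1, 160.0, 28.2]
ee_rot: [-180.0, -0.0, 166.7]
force: [0.3, -2.0, 0.5]
gripper_width: 21.6
gripper_force: 35.0
```

Emit:
send_rows(
  motion=[
    {"tx": 0, "ty": 0, "tz": -0.04, "rx": 0, "ry": 0, "rz": 0, "gripper": 1},
    {"tx": 0, "ty": 0, "tz": -0.06, "rx": 0, "ry": 0, "rz": -0.248, "gripper": 1},
    {"tx": 0, "ty": 0, "tz": -0.06, "rx": 0, "ry": 0, "rz": -0.249, "gripper": 1},
    {"tx": 0.0088, "ty": -0.0874, "tz": 0, "rx": 0, "ry": 0, "rz": 0, "gripper": 1},
    {"tx": 0.0088, "ty": -0.0874, "tz": 0, "rx": 0, "ry": 0, "rz": 0, "gripper": 1},
    {"tx": 0.0088, "ty": -0.0874, "tz": 0, "rx": 0, "ry": 0, "rz": 0, "gripper": 1},
    {"tx": 0.0088, "ty": -0.0874, "tz": 0, "rx": 0, "ry": 0, "rz": 0, "gripper": 1},
    {"tx": 0.0088, "ty": -0.0874, "tz": 0, "rx": 0, "ry": 0, "rz": 0, "gripper": 1},
    {"tx": 0.0088, "ty": -0.0874, "tz": 0, "rx": 0, "ry": 0, "rz": 0, "gripper": 1},
    {"tx": 0.0088, "ty": -0.0874, "tz": 0, "rx": 0, "ry": 0, "rz": 0, "gripper": 1},
    {"tx": 0.0088, "ty": -0.0874, "tz": 0, "rx": 0, "ry": 0, "rz": 0, "gripper": 1},
    {"tx": 0, "ty": 0, "tz": 0, "rx": 0, "ry": 0, "rz": 0, "gripper": 1},
  ],
  grip_force=35,
)

```text
time_s: 5.2
ee_pos: [526.4, -192.5, 107.5]
ee_rot: [180.0, -0.0, -178.6]
force: [0.2, 0.6, -3.9]
gripper_width: 21.7
gripper_force: 35.0
```

Emit:
send_rows(
  motion=[
    {"tx": 0, "ty": 0, "tz": 0, "rx": 0, "ry": 0, "rz": 0, "gripper": 1},
    {"tx": 0, "ty": 0, "tz": 0, "rx": 0, "ry": 0, "rz": 0, "gripper": 1},
    {"tx": 0, "ty": 0, "tz": 0, "rx": 0, "ry": 0, "rz": 0, "gripper": 1},
  ],
)

```text
time_s: 5.58
ee_pos: [526.9, -189.3, 108.2]
ee_rot: [180.0, -0.0, -178.3]
force: [-0.5, -0.3, -3.3]
gripper_width: 21.8
gripper_force: 35.0
```

```bash
python3 - <<'E'
from h import *
s=env.state();print(s["time_s"],s["ee_pos"],s["ee_rot"],s["force"],s["gripper_width"],s["torque"])
f=cam("wrist");save(f,"w3")
E
```

```text
5.575 [ 526.89813246 -189.25597774  108.19343369] [ 1.79979912e+02 -3.13823050e-03 -1.78309474e+02] [-0.50472124 -0.33024741 -3.25323273] 21.83723474567294 [ 0.03765374  0.02282463 -0.02593503]
```

View pics/w3.png

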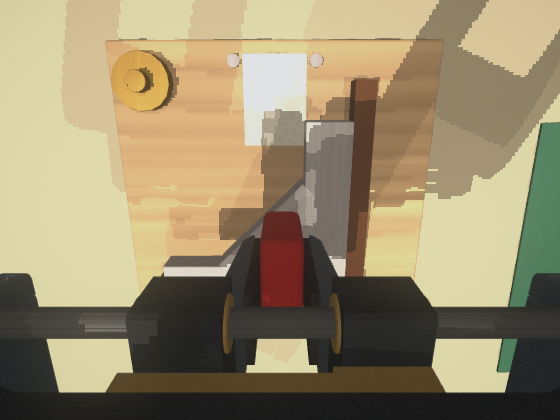

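```bash
python3 - <<'E'
from h import *
g=lambda u,v,z:px2w("wrist",(u,v),z)
an=lambda d:np.degrees(np.arctan2(d[1],d[0]))
E1=g(353.5,122,101);E0=g(346,275,101)
print("sq edge",E1,E0,an(E0-E1), "leg inner end",g(305,122,101))
for z in(35,):
  print("rail inner end",g(352,80,z),"outer",g(378,80,z),g(363,278,z),an(g(363,278,z)-g(378,80,z)))
print("other leg inner edge",g(165,257,101),g(222,257,101))
s=env.state();M=R.from_euler('xyz',s["ee_rot"],degrees=True).as_matrix()
# expected square corner if handle centre is at TCP
print("expected O",s["ee_pos"]+R.from_euler('z',1.7,degrees=True).as_matrix()@[42,42,0])
print("board corners",g(106,41,15),g(442,41,15))
E
```

```text
sq edge [ 452.571121   -149.21097792  101.        ] [ 550.54659683 -145.37401074  101.        ] 2.242701414137504 leg inner end [ 453.36363231 -177.15215328  101.        ]
rail inner end [ 426.00420255 -139.62926529   35.        ] outer [ 425.46135389 -120.53873334   35.        ] [ 587.54742749 -115.71826596   35.        ] 1.7034841098206706
other leg inner edge [ 540.88668735 -263.77363612  101.        ] [ 539.8489796  -226.83711829  101.        ]
expected O [ 567.6401014  -146.16778792  108.2248762 ]
board corners [ 402.24111551 -326.23789924   15.        ] [394.92572138 -69.54025961  15.        ]
```

Emit:
send_rows(
  motion=[
    {"tx": 0, "ty": 0, "tz": 0.04, "rx": 0, "ry": 0, "rz": 0, "gripper": 1},
    {"tx": 0, "ty": 0, "tz": 0.04, "rx": 0, "ry": 0, "rz": 0, "gripper": 1},
    {"tx": 0, "ty": 0, "tz": 0.03, "rx": 0, "ry": 0, "rz": 0, "gripper": 1},
    {"tx": 0, "ty": 0, "tz": 0.02, "rx": 0, "ry": 0, "rz": 0, "gripper": 1},
    {"tx": 0, "ty": 0, "tz": 0.004, "rx": 0, "ry": 0, "rz": 0, "gripper": 1},
    {"tx": 0, "ty": 0, "tz": 0.001, "rx": 0, "ry": 0, "rz": 0, "gripper": 1},
    {"tx": 0, "ty": 0, "tz": 0, "rx": 0, "ry": 0, "rz": 0, "gripper": 1},
    {"tx": 0, "ty": 0, "tz": 0, "rx": 0, "ry": 0, "rz": 0, "gripper": 1},
  ],
)

```text
time_s: 6.62
ee_pos: [527.1, -190.4, 41.2]
ee_rot: [-180.0, 0.1, -178.4]
force: [-0.7, 0.2, -2.6]
gripper_width: 21.9
gripper_force: 35.0
```

Emit:
send_rows(
  motion=[
    {"tx": 0, "ty": 0, "tz": 0.0026, "rx": 0, "ry": 0, "rz": 0, "gripper": 1},
    {"tx": -0.006, "ty": 0, "tz": 0, "rx": 0, "ry": 0, "rz": 0, "gripper": 1},
    {"tx": -0.006, "ty": 0.006, "tz": 0, "rx": 0, "ry": 0, "rz": 0, "gripper": 1},
    {"tx": -0.004, "ty": 0.006, "tz": 0, "rx": 0, "ry": 0, "rz": 0, "gripper": 1},
    {"tx": 0, "ty": 0.004, "tz": 0, "rx": 0, "ry": 0, "rz": 0, "gripper": 1},
    {"tx": 0, "ty": 0, "tz": 0, "rx": 0, "ry": 0, "rz": 0, "gripper": 1},
    {"tx": 0, "ty": 0, "tz": 0, "rx": 0, "ry": 0, "rz": 0, "gripper": 1},
  ],
)

```text
time_s: 7.5
ee_pos: [536.1, -182.4, 40.2]
ee_rot: [-179.9, 0.2, -178.4]
force: [-0.4, -1.2, 4.8]
gripper_width: 21.8
gripper_force: 35.0
```

Emit:
send_rows(
  motion=[
    {"tx": -0.003, "ty": 0.003, "tz": 0, "rx": 0, "ry": 0, "rz": 0, "gripper": 1},
    {"tx": -0.003, "ty": 0.003, "tz": 0, "rx": 0, "ry": 0, "rz": 0, "gripper": 1},
    {"tx": 0, "ty": 0, "tz": 0, "rx": 0, "ry": 0, "rz": 0, "gripper": 1},
    {"tx": 0, "ty": 0, "tz": 0, "rx": 0, "ry": 0, "rz": 0, "gripper": 1},
  ],
)

```text
time_s: 8.0
ee_pos: [538.3, -179.2, 40.2]
ee_rot: [-180.0, 0.1, -178.4]
force: [-1.9, -1.1, 6.0]
gripper_width: 21.8
gripper_force: 35.0
```

Emit:
send_rows(
  motion=[
    {"tx": -0.002, "ty": 0.003, "tz": 0, "rx": 0, "ry": 0, "rz": 0, "gripper": 1},
    {"tx": -0.002, "ty": 0.002, "tz": 0, "rx": 0, "ry": 0, "rz": 0, "gripper": 1},
    {"tx": 0, "ty": 0, "tz": 0, "rx": 0, "ry": 0, "rz": 0, "gripper": 1},
    {"tx": 0, "ty": 0, "tz": 0, "rx": 0, "ry": 0, "rz": 0, "gripper": 1},
  ],
)

```text
time_s: 8.5
ee_pos: [540.1, -176.8, 40.2]
ee_rot: [-179.9, 0.1, -178.4]
force: [-2.0, -2.2, 7.0]
gripper_width: 21.7
gripper_force: 35.0
```

Emit:
send_rows(
  motion=[
    {"tx": -0.002, "ty": 0.002, "tz": 0, "rx": 0, "ry": 0, "rz": 0, "gripper": 1},
    {"tx": -0.002, "ty": 0.002, "tz": 0, "rx": 0, "ry": 0, "rz": 0, "gripper": 1},
    {"tx": 0, "ty": 0, "tz": 0, "rx": 0, "ry": 0, "rz": 0, "gripper": 1},
    {"tx": 0, "ty": 0, "tz": 0, "rx": 0, "ry": 0, "rz": 0, "gripper": 1},
  ],
)

```text
time_s: 9.0
ee_pos: [540.4, -176.2, 40.4]
ee_rot: [-179.8, -0.1, -178.3]
force: [-6.7, -6.1, 10.2]
gripper_width: 21.8
gripper_force: 35.0
```

Emit:
send_rows(
  motion=[
    {"tx": -0.002, "ty": 0.002, "tz": 0, "rx": 0, "ry": 0, "rz": 0, "gripper": 1},
    {"tx": 0, "ty": 0, "tz": 0, "rx": 0, "ry": 0, "rz": 0, "gripper": 1},
    {"tx": 0, "ty": 0, "tz": 0, "rx": 0, "ry": 0, "rz": 0, "gripper": 1},
    {"tx": 0, "ty": 0, "tz": 0, "rx": 0, "ry": 0, "rz": 0, "gripper": 1},
    {"tx": 0, "ty": 0, "tz": 0, "rx": 0, "ry": 0, "rz": 0, "gripper": 1},
    {"tx": 0, "ty": 0, "tz": 0, "rx": 0, "ry": 0, "rz": 0, "gripper": 1},
    {"tx": 0, "ty": 0, "tz": 0, "rx": 0, "ry": 0, "rz": 0, "gripper": 1},
    {"tx": 0, "ty": 0, "tz": 0, "rx": 0, "ry": 0, "rz": 0, "gripper": 1},
    {"tx": 0, "ty": 0, "tz": 0, "rx": 0, "ry": 0, "rz": 0, "gripper": 1},
    {"tx": 0, "ty": 0, "tz": 0, "rx": 0, "ry": 0, "rz": 0, "gripper": 1},
  ],
)

```text
time_s: 10.25
ee_pos: [540.4, -176.1, 40.5]
ee_rot: [-179.7, -0.2, -178.3]
force: [-8.6, -10.0, 11.0]
gripper_width: 21.7
gripper_force: 35.0
```

```bash
python3 - <<'E'
from h import *
s=env.state();print(s["time_s"],s["ee_pos"],s["ee_rot"],s["force"],s["torque"])
a=cam("top")[100:230,330:460];b=cam("wrist")
save(np.hstack([cv2.resize(a,(420,420),interpolation=cv2.INTER_CUBIC),b[:,150:480]]),"press")
E
```

```text
10.25 [ 540.39031375 -176.10024091   40.48326313] [-179.72740949   -0.19140756 -178.2681803 ] [-8.55862817 -9.98458275 11.03972622] [-1.66801495  1.48064389  0.02678697]
```

View pics/press.png

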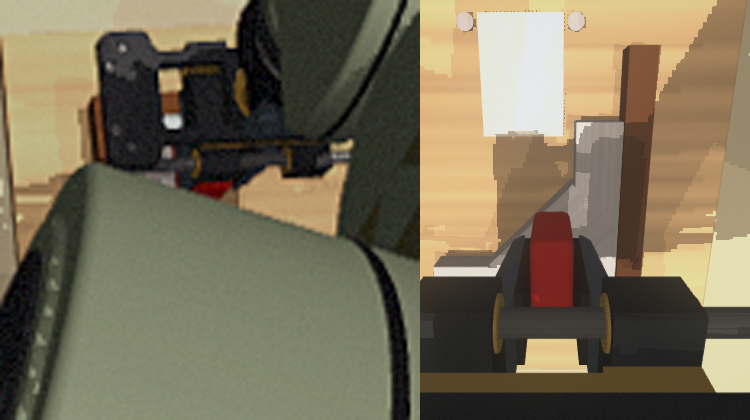

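Emit:
send_rows(
  motion=[
    {"tx": 0.002, "ty": -0.002, "tz": -0.001, "rx": 0, "ry": 0, "rz": 0, "gripper": 1},
    {"tx": 0, "ty": 0, "tz": 0, "rx": 0, "ry": 0, "rz": 0, "gripper": 1},
    {"tx": 0, "ty": 0, "tz": 0, "rx": 0, "ry": 0, "rz": 0, "gripper": 0},
    {"tx": 0, "ty": 0, "tz": 0, "rx": 0, "ry": 0, "rz": 0, "gripper": 0},
    {"tx": 0, "ty": 0, "tz": 0, "rx": 0, "ry": 0, "rz": 0, "gripper": 0},
    {"tx": 0, "ty": 0, "tz": 0, "rx": 0, "ry": 0, "rz": 0, "gripper": 0},
    {"tx": 0, "ty": 0, "tz": 0, "rx": 0, "ry": 0, "rz": 0, "gripper": 0},
  ],
)

```text
time_s: 11.22
ee_pos: [541.4, -174.2, 39.8]
ee_rot: [180.0, -0.0, -178.4]
force: [0.1, 0.3, -0.1]
gripper_width: 45.2
gripper_force: 0.0
```

Released, force zero. Rise straight up, then move aside so the top camera can see.

Emit:
send_rows(
  motion=[
    {"tx": 0, "ty": 0, "tz": -0.04, "rx": 0, "ry": 0, "rz": 0, "gripper": 0},
    {"tx": 0, "ty": 0, "tz": -0.08, "rx": 0, "ry": 0, "rz": 0, "gripper": 0},
    {"tx": 0, "ty": 0, "tz": -0.08, "rx": 0, "ry": 0, "rz": 0, "gripper": 0},
    {"tx": 0, "ty": 0, "tz": -0.08, "rx": 0, "ry": 0, "rz": 0, "gripper": 0},
    {"tx": 0, "ty": 0.08, "tz": 0, "rx": 0, "ry": 0, "rz": 0, "gripper": 0},
    {"tx": 0, "ty": 0.08, "tz": 0, "rx": 0, "ry": 0, "rz": 0, "gripper": 0},
    {"tx": 0, "ty": 0.08, "tz": 0, "rx": 0, "ry": 0, "rz": 0, "gripper": 0},
    {"tx": 0, "ty": 0.08, "tz": 0, "rx": 0, "ry": 0, "rz": 0, "gripper": 0},
    {"tx": 0, "ty": 0.08, "tz": 0, "rx": 0, "ry": 0, "rz": 0, "gripper": 0},
    {"tx": 0, "ty": 0.08, "tz": 0, "rx": 0, "ry": 0, "rz": 0, "gripper": 0},
    {"tx": 0, "ty": 0, "tz": 0, "rx": 0, "ry": 0, "rz": 0, "gripper": 0},
    {"tx": 0, "ty": 0, "tz": 0, "rx": 0, "ry": 0, "rz": 0, "gripper": 0},
  ],
)

```text
time_s: 12.72
ee_pos: [534.6, 65.1, 179.9]
ee_rot: [-180.0, -0.0, -178.4]
force: [0.6, -0.4, 0.5]
gripper_width: 45.5
gripper_force: 0.0
```

```bash
python3 - <<'E'
from h import *
s=env.state();print(s["time_s"],s["ee_pos"],s["force"])
a=cam("top")[100:230,330:460]
save(cv2.resize(a,(520,520),interpolation=cv2.INTER_CUBIC),"end")
E
```

```text
12.725 [534.55502156  65.11902694 179.8966367 ] [ 0.64225237 -0.40293443  0.4848567 ]
```

View pics/end.png

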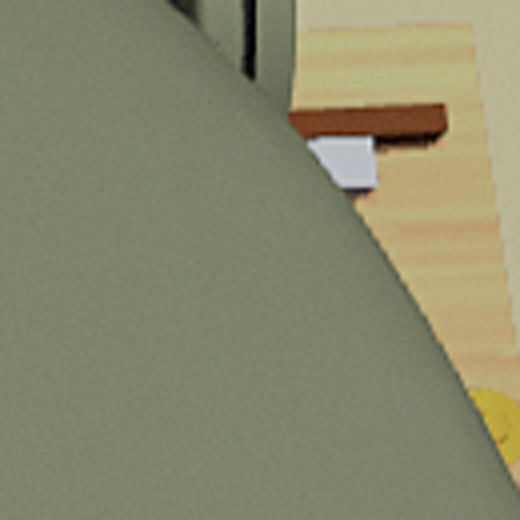

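The leg at (300–375, 140–190) lies flush under the far rail, and the wrist view showed the other leg flush on the side rail.

```bash
python3 -c "
from workcell import env
print(env.job_done())"
```

```text
the job is handed in; nothing more can be done
None
```

The square was pressed against both rails for over a second (about 8.6 N and 10 N), then released, and it looked flush in the corner from the partial views I had; the straightedge was never touched, and the job is handed in (no verdict was returned).

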